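# Open a dust gate to its setting line and start the extraction fan

## Task

Get the extraction ready for drilling: pull the slide gate of the tan hose open until the red setting line across its blade has just come fully out of the gate body, then start the fan at the control box by pulling its locking toggle out and flipping it over to the green side, so that it drops back into its lock. Leave the grey hose's gate shut, and leave the vice and the wood where they lie.

Things in the scene. Friction and masses are not known exactly. Their poses are not given: they have to be found in the camera images.
- tan_grip (a point): Centre of the black grip on the blade of the TAN hose's gate: 16 mm thick along x, 44 wide along y, 36 long along z. z: the way the blade pulls out, up and leaning 35 deg from vertical, back over the riser flange (to the robot). x: duct axis, climbing 35 deg to the hose; y level. Shut, the 100 mm square, 16 mm thick body's top edge is 34 mm and the hose axis (hose 69 mm dia) 84 mm below, along -z
- tan_edge (a point): Middle of the upper edge of that gate's body, where the blade comes out; fixed. The red line across the steel blade is 4 mm wide; hidden in the body while shut, its lower side is at this edge when joint tan_blade reads 0.045. z vertical, x from the riser flange to the hose
- tan_blade (a joint): How far the tan hose's blade is pulled out, m: 0 shut, 0.075 fully open, 0.045 at the setting, the red line just fully out of the body. Starts 0 to 0.012. Stiff: 9 to 12 N of sliding friction; it stays where it is left
- grey_grip (a point): The same point on the identical gate of the DARK GREY hose, same axes: leave this gate alone
- grey_blade (a joint): How far the grey hose's blade is pulled out, m: it is shut (0) and must stay shut
- switch_knob (a point): Centre of the black paddle on the steel toggle bat on the lid of the grey fan control box (130 x 110 x 66 mm). Paddle: 16 mm wide along x, 11 thick along y, 24 long along z. z: the bat's outward axis; y: the hinge axis, level. At off the bat leans 0.26 rad to the red dot (roughly to the robot), this point 46 mm above the lid
- switch_pivot (a point): The toggle's pivot, in the lid's surface, 66 mm above the bench; the paddle's centre is 48 mm from it along the bat (60 mm fully pulled). Fixed; z vertical, x from the red dot (off) to the green dot (on), y the hinge axis. Two steel cheeks, 18 mm high and 26 mm long along x, stand 7 to 10 mm from it on either side along y
- switch_flip (a joint): Angle of the toggle, rad: 0 off (leaning 0.26 rad to the red dot), 0.26 upright, 0.52 on (leaning 0.26 rad to the green dot). It cannot pass the middle unless the bat is pulled out
- switch_pull (a joint): How far the toggle bat is pulled out along its own axis, m: 0 home, 0.012 at its stop; it clears the lock from about 0.005. A spring draws it home with 3.5 to 6.5 N
- machine_vice: Dark steel drill-press vice, 150 by 100 by 60 mm, 4.5 kg, on the bench; origin under its centre. Not to be disturbed
- drilled_board: Brown board with drilled holes, 90 by 120 by 20 mm, on the bench; origin under its centre. Not to be disturbed
- offcut: Pale wood offcut, 40 by 100 by 36 mm, on the bench; origin under its centre. Not to be disturbed

How it is judged (in metres and radians):
On the way, in this order (a step that is already met when the one before it is completed fails the run):
1. the tan hose's blade is out to its red line, within 6 mm, with the fan still off (value of joint tan_blade between 0.039 and 0.051 m and value of joint switch_flip below 0.2 rad), for 0.3 s.
2. the toggle is flipped to on (value of joint switch_flip above 0.44 rad), for 0.1 s.
At the end, for the whole second after the job is handed in: The tan hose's blade stands within 6 mm of its red-line setting (joint between 0.039 and 0.051), the toggle lies on the green side (over 0.44 rad) and has dropped home into its lock (pulled out less than 3 mm), and the grey hose's gate is shut (out less than 6 mm) (value of joint tan_blade between 0.039 and 0.051 m and value of joint switch_flip above 0.44 rad and value of joint switch_pull below 0.003 m and value of joint grey_blade below 0.006 m); the robot touches nothing.
It fails at once if the grey hose's gate is pulled open (value of joint grey_blade above 0.006 m).
It fails at once if the vice or the wood is shoved more than 30 mm (distance of any of machine_vice, drilled_board, offcut from where it was at the start of the episode above 0.03 m).
It also fails if it takes over 50 s, if anything falls off the work surface, if the arm or the gripper's body presses on something with over 40 N, if the wrist force passes 120 N, or if a joint passes its speed limit or range.

## Robot

A 6-joint arm with a two-finger parallel gripper is mounted at the origin on the work surface. World frame = base frame: x ahead of the robot, y to its left, z up, the work surface at z = 0. Lengths are in m, angles in degrees, forces in N, time in s.
With the tool pointing down it reaches from about 0.25 to 0.725 m from the base axis. Payload 9.7 kg.
Tool frame: the origin (TCP) lies at the very end of the fingers, on their centre line; the grasp point (between the pads) lies 19 mm behind it; z points along the fingers, y is the line along which they close (so a half turn about z gives the same grasp; the last joint's range is limited). The gripper opens to 85 mm and grips with 20 to 120 N. Pads are 22 mm wide; open, the fingers measure 114 mm over their backs; the gripper's body (76 mm by 85 mm) begins 54 mm behind the grasp point. The pads swing forward as they close: fully open they stand 13 mm farther back than shut.
Start: joints at [74.714, 4.979, 10.078, 95.1, 0, 90], TCP at [0.145, 0.531, 0.231] pointing down, gripper open.
Joint ranges: [-179.16, 179.16], [-48.56, 103.87], [-65.8, 70.77], [-126.05, 130.52], [-82.76, 87.17], [-180, 180]. Speed limits (degrees/s): [127.2, 127.2, 147.25, 180, 180, 180].

## Interface

Orientations are given as [roll, pitch, yaw] about the fixed x, y, z axes, in that order (R = Rz(yaw) Ry(pitch) Rx(roll)).
In Python, from workcell import bot, viewer, finder gives the robot as it stands. The module is installed in compiled form; this text tells all that it offers.
- The arm moves only by the shell command python3 -m inch 'ROWS' [FORCE]. ROWS is JSON, a list that holds one entry, the list of rows, each a list of 7 numbers: the opening in per cent of the stroke, from 0 (shut) to 100 (fully open), then the shift along the tool's x, y, z in mm, then the turn, a rotation vector about the tool's x, y, z in degrees. In form: [[[grip, tx, ty, tz, ax, ay, az], ...]]. A call has 1 to 8 rows; each row shifts and turns the commanded pose from where the row before left it, along the tool's axes as they then stand; what a row does not reach is not made up. A row lasts 1/8 s, in which the tool goes at most 62.5 mm and 10.7 degrees, less where a joint would pass 70% of its speed; a pose out of reach is approached as far as the arm can. A call with a gripper value outside its range is refused whole. The fingers move at their own pace and stop on an object; FORCE is the grip in N (left out, the last holds). Time passes only in rows, so rows that do not move let the fingers close. It gives the time, the measured TCP pose, the force, the opening and the grip force at its end, in the units of the state.
- bot.get_obs(): the state, without advancing time (a new reading comes with each control period).
- viewer.camera(name): name is "side" or "top" or "wrist"; returns a dict with "pixels" (420x560x3 uint8, red, green, blue), "vfov" (degrees; the focal length in pixels is half the picture's height over the tangent of half this angle, whatever the lens; pixels are square), "cx", "cy" (the principal point, pixels), "k1" (the pictures are not rectified: a ray, as slopes to the right and down, at radius r is drawn at 1 + k1 r^2 times it, then the intrinsics apply), "R" (3x3) and "t" (3): a world point X has camera coordinates R X + t. Camera axes: x right, y down, z forward; pixel columns grow to the right and rows downward; lengths in m; the calibration is good to about 2 mm. A picture is of the moment at which its call begins. There is no depth.
- bot.job_done(): hands the job in; it is judged then, once.
Trained networks look in the newest picture that a camera, given by its name, has taken for a name from the list of things; names that differ only in an ending like _2 or _b are one class to them, and where a whole thing is asked for, a point or a joint stands for the part that bears it (a point fixed in the world has none). Each returns a list of dicts, best first, with "conf" (0 to 1); they miss things now and then, are a little off and sometimes report something else, mostly with a low value. They report only what shows in the picture. A call takes as long as a camera call.
- finder.outline_of(camera, thing): "pixels" (420x560 bool, what is visible of it) and "extent" ([centre column, centre row, width, height] in pixels, round what is visible of it).
- finder.mark_of(camera, thing): "position" ([column, row] in pixels: a listed point, or the origin of a listed thing).
The state is a dict: "time": time; "q": joint angles; "qd": joint speeds; "joint_efforts": joint torques, N m; "ee_pos": TCP position; "tcp_rot": TCP orientation; "wrist_force": force on the tool from outside, world axes, zero at the start; "torque": the same for the moment, N m; "opening": finger opening in m; "grasp_force": force on a finger pad.
Only numpy, scipy, OpenCV 4.12 (cv2) and the standard library are available. Lean on these libraries where they do the work, as an engineer would, in place of code of your own. Each camera call takes 0.05 s, during which the arm holds its last target. There are 200 camera calls.

## Working session

There is one attempt and no reset: what is moved stays moved. The work goes in short steps, Python scripts to look and compute and a shell command to move; the robot and the scene stay as the last step left them, time stands still between calls to the robot, and variables do not carry over. Pictures are saved under pics/ and viewed, at most 10 in all, crops included, and the job is handed in when it is done.

```bash
mkdir -p pics; cat > h.py <<'E'
import numpy as np, cv2
from scipy.spatial.transform import Rotation as Ro
from workcell import bot, viewer, finder
def cam(n):
    c=viewer.camera(n); c['f']=210/np.tan(np.radians(c['vfov'])/2)
    c['K']=np.array([[c['f'],0,c['cx']],[0,c['f'],c['cy']],[0,0,1]]); c['R']=np.array(c['R']);c['t']=np.array(c['t']);return c
def ray(c,p):
    u=cv2.undistortPoints(np.array([[p]],float),c['K'],np.array([c['k1'],0,0,0.]))[0,0]
    d=c['R'].T@np.array([u[0],u[1],1]); return -c['R'].T@c['t'], d/np.linalg.norm(d)
def proj(c,X):
    r,_=cv2.Rodrigues(c['R']); return cv2.projectPoints(np.array([X],float).reshape(-1,1,3),r,c['t'],c['K'],np.array([c['k1'],0,0,0.]))[0].reshape(-1,2)
def tri(rs):
    A=sum(np.eye(3)-np.outer(d,d) for o,d in rs); b=sum((np.eye(3)-np.outer(d,d))@o for o,d in rs)
    X=np.linalg.solve(A,b); return X,[np.linalg.norm((np.eye(3)-np.outer(d,d))@(X-o))*1000 for o,d in rs]
E
python3 - <<'E'
from h import *
np.set_printoptions(precision=4,suppress=True)
C={n:cam(n) for n in ['side','top','wrist']}
for n in C:cv2.imwrite(f'pics/{n}0.png',C[n]['pixels'][:,:,::-1]); print(n,-C[n]['R'].T@C[n]['t'])
for th in ['tan_grip','tan_edge','grey_grip','switch_knob','switch_pivot','machine_vice','drilled_board','offcut']:
    rs=[]
    for n in C:
        m=finder.mark_of(n,th)
        if m: print(th,n,[(np.round(x['position']).tolist(),round(x['conf'],2)) for x in m[:2]]); 
        if m and n!='x' and m[0]['conf']>.4: rs.append(ray(C[n],m[0]['position']))
    if len(rs)>1: print(th,*tri(rs))
print(bot.get_obs())
E
```

```text
side [-0.0353 -0.7707  0.8991]
top [ 0.4435 -0.0088  1.5065]
wrist [0.0735 0.5503 0.3735]
tan_grip side [([348.0, 220.0], 0.73)]
tan_grip top [([379.0, 189.0], 0.63)]
tan_grip [ 0.5918 -0.2412  0.2158] [np.float64(1.1663120059077625), np.float64(1.1663120059078669)]
tan_edge side [([352.0, 229.0], 0.56)]
tan_edge top [([378.0, 182.0], 0.97)]
tan_edge [ 0.611  -0.2466  0.1787] [np.float64(0.47951282794148664), np.float64(0.4795128279415914)]
grey_grip side [([234.0, 153.0], 0.62)]
grey_grip top [([170.0, 204.0], 0.85)]
grey_grip [0.5605 0.2685 0.196 ] [np.float64(1.075385911968032), np.float64(1.075385911968062)]
switch_knob side [([273.0, 210.0], 0.37)]
switch_knob top [([270.0, 219.0], 0.43), ([280.0, 259.0], 0.39)]
switch_pivot side [([276.0, 219.0], 0.94)]
switch_pivot top [([269.0, 213.0], 0.67)]
switch_pivot [0.5509 0.0277 0.0618] [np.float64(5.39672428550513), np.float64(5.396724285505251)]
machine_vice side [([362.0, 339.0], 0.92)]
machine_vice top [([436.0, 230.0], 0.95)]
machine_vice [ 0.4925 -0.4327 -0.0016] [np.float64(7.824299653180964), np.float64(7.824299653181039)]
drilled_board side [([193.0, 191.0], 0.93)]
drilled_board top [([136.0, 247.0], 0.84)]
drilled_board [ 0.4525  0.4096 -0.0007] [np.float64(6.125657340474596), np.float64(6.125657340474532)]
offcut side [([245.0, 258.0], 0.95)]
offcut top [([280.0, 261.0], 0.73)]
offcut [ 0.4136  0.0018 -0.0123] [np.float64(1.383564153738177), np.float64(1.383564153738215)]
{'time': 1.35, 'q': array([74.7126,  4.9795, 10.0764, 95.1006, -0.0017, 89.9991]), 'qd': array([ 0.1194,  0.0051,  0.0886,  0.0337,  0.1075, -0.0162]), 'joint_efforts': array([ -0.001 , -52.0101,  46.486 ,   0.0017,  -0.0001,   0.    ]), 'ee_pos': array([0.145 , 0.5305, 0.2313]), 'tcp_rot': array([-179.9963,    0.0017,  164.7134]), 'wrist_force': array([ 0.1136, -0.1171, -0.9233]), 'torque': array([0.0194, 0.0255, 0.0553]), 'grasp_force': 0.0, 'opening': 0.08509640349484357}
```

View pics/side0.png

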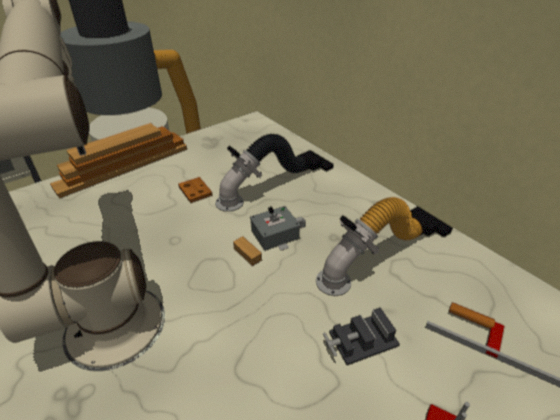

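View pics/top0.png

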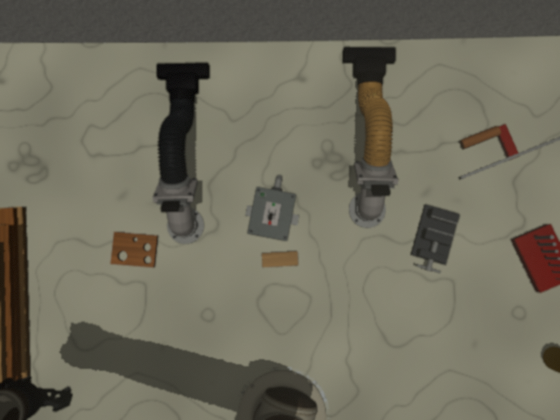

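```bash
cat >> h.py <<'E'
def pose(): o=bot.get_obs(); return np.array(o['ee_pos']),Ro.from_euler('xyz',o['tcp_rot'],degrees=True).as_matrix()
def plan(p1,R1,n,p0=None,R0=None):
    if p0 is None: p0,R0=pose()
    w=Ro.from_matrix(R0.T@R1).as_rotvec()/n; S=sum(Ro.from_rotvec(w*k).as_matrix() for k in range(n))
    t=np.linalg.solve(S,R0.T@(p1-p0)); P=[];p=p0;R=R0
    for k in range(n): p=p+R@t;R=R@Ro.from_rotvec(w).as_matrix();P.append(p)
    print(n,'rows:',np.round(t*1000,2),np.round(np.degrees(w),2)); print(np.round(P,3).tolist())
def frame(az,tilt):  # tool axis leaning forward by tilt along azimuth az; tool y in that plane
    a,b=np.radians([az,tilt]); h=np.array([np.cos(a),np.sin(a),0]);u=np.array([0,0,1.])
    z=np.sin(b)*h-np.cos(b)*u; y=np.cos(b)*h+np.sin(b)*u; return np.c_[np.cross(y,z),y,z]
E
python3 - <<'E'
from h import *
np.set_printoptions(precision=3,suppress=True)
p,R=pose(); p0=p+R@[0,-.06,-.06]
C=cam('wrist'); print('cam in tool',R.T@(-C['R'].T@C['t']-p)); print('cam axes in tool (cols)\n',R.T@C['R'].T, C['vfov'])
g=np.array([.5918,-.2412,.2158]); R1=frame(0,35)
plan(g-R1[:,2]*.13,R1,12,p0,R)
E
```

```text
cam in tool [ 0.074  0.    -0.143]
cam axes in tool (cols)
 [[-0.001 -0.958 -0.288]
 [ 1.    -0.001  0.   ]
 [-0.    -0.288  0.958]] 64.39254659298742
12 rows: [-71.08 -15.3   -2.  ] [-2.49 -1.9   6.02]
[[0.194, 0.439, 0.293], [0.254, 0.399, 0.297], [0.31, 0.353, 0.301], [0.36, 0.3, 0.307], [0.405, 0.243, 0.312], [0.443, 0.181, 0.317], [0.474, 0.116, 0.322], [0.498, 0.047, 0.326], [0.514, -0.024, 0.328], [0.523, -0.096, 0.328], [0.524, -0.169, 0.327], [0.517, -0.241, 0.322]]
```

```bash
python3 -m inch '[[[100,0,-30,-30,0,0,0],[100,0,-30,-30,0,0,0],[100,-57,-12,-1.6,-2,-1.5,4.8],[100,-57,-12,-1.6,-2,-1.5,4.8],[100,-57,-12,-1.6,-2,-1.5,4.8],[100,-57,-12,-1.6,-2,-1.5,4.8],[100,-57,-12,-1.6,-2,-1.5,4.8],[100,-57,-12,-1.6,-2,-1.5,4.8]]]' 80
python3 -m inch '[[[100,-57,-12,-1.6,-2,-1.5,4.8],[100,-57,-12,-1.6,-2,-1.5,4.8],[100,-57,-12,-1.6,-2,-1.5,4.8],[100,-57,-12,-1.6,-2,-1.5,4.8],[100,-57,-12,-1.6,-2,-1.5,4.8],[100,-57,-12,-1.6,-2,-1.5,4.8],[100,-57,-12,-1.6,-2,-1.5,4.8],[100,-57,-12,-1.6,-2,-1.5,4.8]]]'
python3 -m inch '[[[100,-57,-12,-1.6,-2,-1.5,4.8],[100,0,0,0,0,0,0],[100,0,0,0,0,0,0]]]'
python3 - <<'E'
from h import *
np.set_printoptions(precision=4,suppress=True)
C=cam('wrist'); cv2.imwrite('pics/w1.png',C['pixels'][:,:,::-1])
for th in ['tan_grip','tan_edge']:
    m=finder.mark_of('wrist',th); print(th,[(x['position'],round(x['conf'],2)) for x in m[:2]])
p,R=pose(); print(p,R)
for X in [[.5918,-.2412,.2158],[.611,-.2466,.1787]]: print(proj(C,X))
E
```

```text
time: 2.4
ee_pos: [0.3967, 0.2516, 0.3115]
tcp_rot: [166.1, 5.6, 134.9]
wrist_force: [0.4, 1.0, -0.2]
opening: 0.0855
grasp_force: 0.0
time: 3.4
ee_pos: [0.5206, -0.1882, 0.3251]
tcp_rot: [147.0, 1.2, 95.0]
wrist_force: [1.3, -0.3, 0.1]
opening: 0.0854
grasp_force: 0.0
time: 3.78
ee_pos: [0.5149, -0.244, 0.3209]
tcp_rot: [145.0, -0.2, 90.3]
wrist_force: [0.9, -0.3, 0.4]
opening: 0.0853
grasp_force: 0.0
tan_grip [([280.1, 201.3], 0.93)]
tan_edge []
[ 0.5155 -0.2428  0.3214] [[-0.0077  0.8191  0.5737]
 [ 1.      0.0044  0.007 ]
 [ 0.0032  0.5737 -0.8191]]
[[284.9672 197.7767]]
[[278.7739 192.5679]]
```

View pics/w1.png

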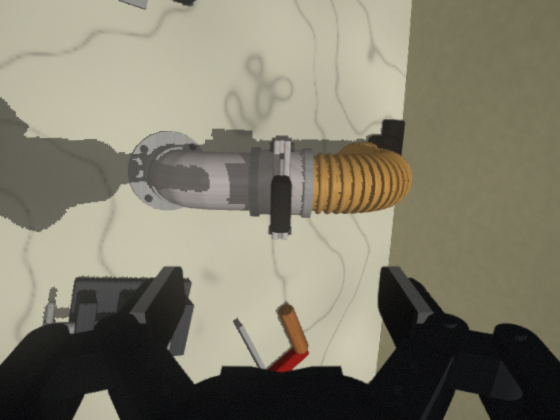

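```bash
python3 - <<'E'
from h import *
np.set_printoptions(precision=4,suppress=True)
C={n:cam(n) for n in ['side','top','wrist']}; rs=[]
for n in C:
    m=finder.mark_of(n,'tan_grip')
    if m: print(n,m[0]['position'],m[0]['conf']); rs.append(ray(C[n],m[0]['position']))
X,e=tri(rs); print(X,e)
# azimuth of the grip's long (level) direction from its outline in wrist view
o=finder.outline_of('wrist','tan_grip')[0]; ys,xs=np.nonzero(o['pixels']); print(o['extent'],o['conf'],cv2.minAreaRect(np.c_[xs,ys].astype(np.float32)))
p,R=pose(); print('grip in tool',R.T@(X-p))
for az in (-4,0,4):
    F=frame(az,35); print(az,(proj(C['wrist'],X+F[:,0]*.022-F[:,2]*.018)-proj(C['wrist'],X-F[:,0]*.022-F[:,2]*.018)), proj(C['wrist'],[X+F@v for v in ([.022,.008,-.018],[.022,-.008,-.018],[-.022,.008,-.018],[-.022,-.008,-.018])]).round(0).tolist())
cv2.imwrite('pics/w2.png',cv2.resize(C['wrist']['pixels'][120:260,200:380,::-1],None,fx=4,fy=4,interpolation=cv2.INTER_CUBIC))
E
```

```text
side [346.6, 221.3] 0.63
top [379.0, 191.9] 0.81
wrist [280.0, 205.4] 0.58
[ 0.5845 -0.2433  0.219 ] [np.float64(1.424013484307974), np.float64(2.877294749372437), np.float64(1.6248990112148352)]
[281.8, 204.9, 19.9, 65.1] 0.82 ((280.0, 203.0), (64.0, 20.0), 90.0)
grip in tool [-0.0004 -0.0017  0.1233]
-4 [[  3.3516 -54.7879]] [[291.0, 182.0], [270.0, 180.0], [287.0, 236.0], [267.0, 235.0]]
0 [[  0.1052 -54.2256]] [[290.0, 182.0], [268.0, 182.0], [289.0, 236.0], [269.0, 236.0]]
4 [[ -3.1353 -53.3841]] [[288.0, 183.0], [267.0, 184.0], [290.0, 236.0], [271.0, 237.0]]
```

View pics/w2.png

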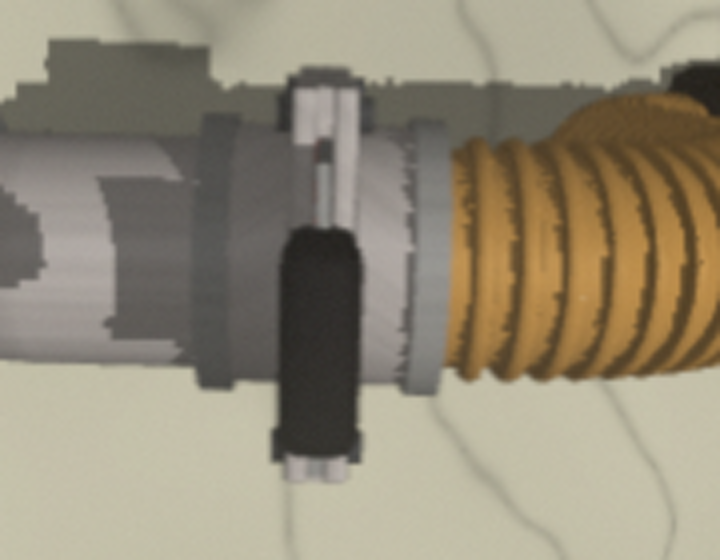

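```bash
python3 -m inch '[[[100,3,-1.5,40,0,0,0],[100,0,0,40,0,0,0],[100,0,0,40,0,0,0],[60,0,0,18,0,0,0],[30,0,0,0,0,0,0],[0,0,0,0,0,0,0],[0,0,0,0,0,0,0],[0,0,0,0,0,0,0]]]' 80
python3 - <<'E'
from h import *
np.set_printoptions(precision=4,suppress=True)
print(pose(),bot.get_obs()['wrist_force'])
C=cam('side');cv2.imwrite('pics/s2.png',cv2.resize(C['pixels'][130:310,270:450,::-1],None,fx=3,fy=3,interpolation=cv2.INTER_CUBIC))
E
```

```text
time: 5.28
ee_pos: [0.5929, -0.2407, 0.2088]
tcp_rot: [144.9, -0.2, 90.2]
wrist_force: [-4.1, 0.7, 5.6]
opening: 0.0144
grasp_force: 78.8
(array([ 0.5929, -0.2407,  0.2088]), array([[-0.0043,  0.8182,  0.5749],
       [ 1.    ,  0.0018,  0.0049],
       [ 0.0029,  0.5749, -0.8182]])) [-4.1388  0.6625  5.5615]
```

View pics/s2.png

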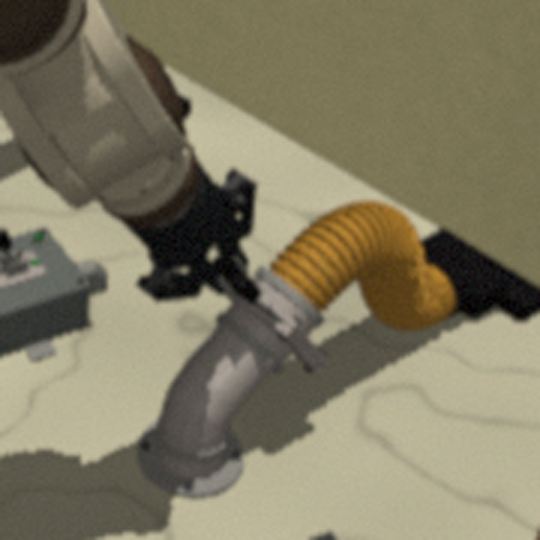

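```bash
python3 -m inch '[[[0,0,0,2,0,0,0],[0,0,0,2,0,0,0]]]' 110
python3 -m inch '[[[0,0,0,2,0,0,0]]]'
python3 -m inch '[[[0,0,0,1,0,0,0]]]'
```

```text
time: 5.58
ee_pos: [0.5952, -0.2407, 0.2055]
tcp_rot: [144.9, -0.2, 90.2]
wrist_force: [-5.8, 0.3, 6.1]
opening: 0.0137
grasp_force: 110.4
time: 5.7
ee_pos: [0.5963, -0.2408, 0.2038]
tcp_rot: [144.9, -0.2, 90.2]
wrist_force: [-4.6, -0.2, 5.9]
opening: 0.0135
grasp_force: 110.4
time: 5.82
ee_pos: [0.5969, -0.2408, 0.203]
tcp_rot: [144.9, -0.2, 90.2]
wrist_force: [-5.4, -0.2, 6.8]
opening: 0.0136
grasp_force: 110.4
```

```bash
python3 -m inch '[[[0,0,0,1.5,0,0,0]]]'
python3 -m inch '[[[0,0,0,1,0,0,0]]]'
python3 -m inch '[[[0,0,0,1,0,0,0]]]'
```

```text
time: 5.95
ee_pos: [0.5978, -0.2408, 0.2018]
tcp_rot: [144.9, -0.2, 90.2]
wrist_force: [-5.2, -1.1, 6.7]
opening: 0.0138
grasp_force: 110.4
time: 6.08
ee_pos: [0.5984, -0.2408, 0.2009]
tcp_rot: [144.9, -0.2, 90.2]
wrist_force: [-5.0, -0.5, 5.9]
opening: 0.0138
grasp_force: 110.4
time: 6.2
ee_pos: [0.5986, -0.2408, 0.2009]
tcp_rot: [144.9, -0.1, 90.2]
wrist_force: [-20.3, 2.1, 16.6]
opening: 0.0137
grasp_force: 112.8
```

```bash
python3 -m inch '[[[0,0,0,-5,0,0,0],[0,0,0,-8,0,0,0],[0,0,0,-8,0,0,0],[0,0,0,-8,0,0,0],[0,0,0,-8,0,0,0],[0,0,0,-6,0,0,0],[0,0,0,-2.5,0,0,0],[0,0,0,0,0,0,0]]]'
python3 - <<'E'
from h import *
p,R=pose(); d=p-np.array([.5985,-.2408,.2009]); print(p,R.T@d*1000,bot.get_obs()['wrist_force'])
E
```

```text
time: 7.2
ee_pos: [0.5735, -0.2401, 0.2363]
tcp_rot: [144.9, -0.2, 90.3]
wrist_force: [6.8, 1.8, -1.7]
opening: 0.0135
grasp_force: 108.7
[ 0.57346061 -0.24012346  0.2363405 ] [  0.97750099  -0.11444263 -43.38766703] [ 6.76789463  1.78974316 -1.74442916]
```

```bash
python3 -m inch '[[[0,0,0,-1.6,0,0,0],[0,0,0,0,0,0,0],[40,0,0,0,0,0,0],[100,0,0,0,0,0,0],[100,0,0,0,0,0,0]]]' 60
python3 -m inch '[[[100,0,0,-40,0,0,0],[100,0,0,-50,0,0,0],[100,0,20,-20,8.75,0,0],[100,0,30,0,8.75,0,0],[100,0,30,0,8.75,0,0],[100,0,30,0,8.75,0,0],[100,0,0,0,0,0,0],[100,0,0,0,0,0,0]]]'
python3 - <<'E'
from h import *
np.set_printoptions(precision=4,suppress=True)
p,R=pose(); print(p,bot.get_obs()['wrist_force'])
C=cam('wrist'); e=np.array([.6077,-.242,.181]); q=proj(C,e)[0]; print(q)
a,b=[int(v) for v in q]; I=C['pixels'][:,:,::-1]
cv2.imwrite('pics/w3.png',I); 
for t in ['tan_grip','tan_edge']: print([(x['position'],x['conf']) for x in finder.mark_of('wrist',t)])
hsv=cv2.cvtColor(I,cv2.COLOR_BGR2HSV); m=((hsv[...,0]<8)|(hsv[...,0]>172))&(hsv[...,1]>150)&(hsv[...,2]>70)
n,l,s,c=cv2.connectedComponentsWithStats(m.astype(np.uint8)); print(s[1:][s[1:,4]>8])
E
```

```text
time: 7.82
ee_pos: [0.5719, -0.2405, 0.2372]
tcp_rot: [145.0, -0.2, 90.3]
wrist_force: [0.3, -0.8, -0.2]
opening: 0.0678
grasp_force: 0.0
time: 8.82
ee_pos: [0.5904, -0.2426, 0.3643]
tcp_rot: [173.2, -0.5, 90.2]
wrist_force: [-0.4, -0.8, -0.4]
opening: 0.0858
grasp_force: 0.0
[ 0.5904 -0.2426  0.3643] [-0.4423 -0.7528 -0.3919]
[277.2416 187.2888]
[([239.0, 205.1], 0.72)]
[([283.9, 189.8], 0.57)]
[[285 162   1  10  10]
 [341 361  25  16 222]]
```

View pics/w3.png

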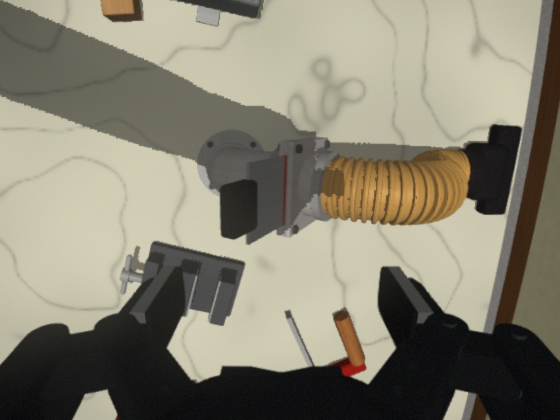

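```bash
python3 -m inch '[[[100,45,-13,15,-1.3,0,0],[100,45,-13,22,-1.3,0,0],[100,45,-13,24,-1.3,0,0],[100,45,-13,24,-1.3,0,0],[100,45,-13,24,-1.3,0,0],[100,45,-13,24,-1.3,0,0],[60,0,0,0,0,0,0],[60,0,0,0,0,0,0]]]'
python3 - <<'E'
from h import *
np.set_printoptions(precision=4,suppress=True)
C={n:cam(n) for n in ['side','top','wrist']}
p,R=pose(); print(p)
for t in ['switch_knob','switch_pivot']:
    rs=[]
    for n in C:
        m=finder.mark_of(n,t); print(t,n,[(x['position'],round(x['conf'],2)) for x in m[:2]])
        if m and m[0]['conf']>.3: rs.append(ray(C[n],m[0]['position']))
    if len(rs)>1: print(tri(rs))
cv2.imwrite('pics/w4.png',C['wrist']['pixels'][:,:,::-1])
E
```

```text
time: 9.98
ee_pos: [0.5362, 0.0281, 0.2243]
tcp_rot: [165.2, -0.5, 90.2]
wrist_force: [-0.6, -0.5, -0.3]
opening: 0.0518
grasp_force: 0.0
[0.537  0.0274 0.2239]
switch_knob side [([271.3, 208.7], 0.44)]
switch_knob top [([379.8, 193.1], 0.44)]
switch_knob wrist [([236.9, 211.1], 0.88)]
(array([ 0.5296, -0.0848,  0.1854]), [np.float64(58.808048980869565), np.float64(168.95599356252885), np.float64(127.1072867601295)])
switch_pivot side [([275.4, 220.0], 0.97), ([342.9, 215.0], 0.35)]
switch_pivot top [([270.7, 212.3], 0.82)]
switch_pivot wrist [([248.4, 197.7], 0.86)]
(array([0.5484, 0.0237, 0.0626]), [np.float64(1.8393298103363647), np.float64(1.297862630446344), np.float64(1.1873346530708302)])
```

View pics/w4.png

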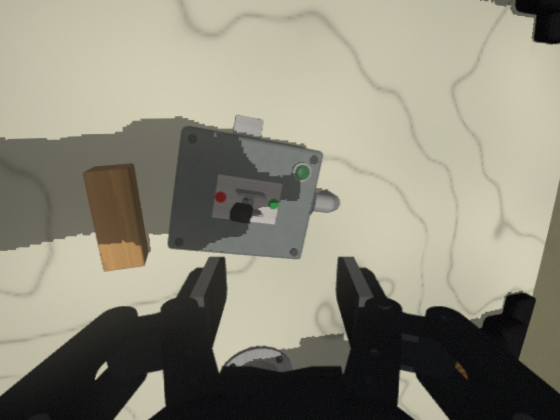

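```bash
python3 - <<'E'
from h import *
np.set_printoptions(precision=4,suppress=True)
C=cam('wrist'); I=C['pixels'][:,:,::-1]
hsv=cv2.cvtColor(I[160:250,190:300].copy(),cv2.COLOR_BGR2HSV)
def pl(p,z=.066): o,d=ray(C,p); return o+d*(z-o[2])/d[2]
for nm,m in (('r',((hsv[...,0]<8)|(hsv[...,0]>172))&(hsv[...,1]>130)),('g',(abs(hsv[...,0].astype(int)-60)<18)&(hsv[...,1]>110))):
    n,l,s,c=cv2.connectedComponentsWithStats(m.astype(np.uint8)); 
    for k in range(1,n):
        if s[k,4]>15: q=c[k]+[190,160]; print(nm,q,s[k,4],pl(q))
m=finder.mark_of('wrist','switch_pivot')[0]['position']; P=pl(m); print('pivot',m,P)
# box edges azimuth: top edge (187,127)-(322,152), bottom (170,248)-(299,259)
for a,b in (((187,127),(322,152)),((170,248),(299,259)),((187,127),(170,248)),((322,152),(299,259))):
    d=pl(b)-pl(a); print(np.degrees(np.arctan2(d[1],d[0])),np.linalg.norm(d))
print('boxctr',np.mean([pl(q) for q in ((187,127),(322,152),(170,248),(299,259))],0))
k=finder.mark_of('wrist','switch_knob')[0]['position']; print('knob',k)
for az in (-10,-12,-15): 
    F=frame(az,14.9); print(az,proj(C,P-F[:,2]*.048))
E
```

```text
r [220.8471 197.5529] 85 [0.5208 0.0272 0.066 ]
g [274.2373 205.0169] 59 [0.5703 0.0168 0.066 ]
pivot [248.4, 197.0] [0.5459 0.0261 0.066 ]
-11.460315927643107 0.12355949211816002
-11.436005021874918 0.12561324514803338
-102.20503953034417 0.10911437545396302
-101.12641462659971 0.10905371188324282
boxctr [0.5452 0.0241 0.066 ]
knob [236.6, 213.5]
-10 [[242.4617 209.3131]]
-12 [[242.5487 208.7846]]
-15 [[242.7148 207.9961]]
```

```bash
python3 - <<'E'
from h import *
F=frame(-11.7,14.9); K=np.array([.5329,.026,.1124]); plan(K-F[:,2]*.074,F,3)
E
```

```text
3 rows: [ -0.07 -10.54  10.54] [-0.11 -1.16  3.78]
[[0.529, 0.028, 0.21], [0.522, 0.029, 0.197], [0.514, 0.03, 0.184]]
```

```bash
python3 -m inch '[[[60,0,-10.5,10.5,-0.1,-1.2,3.8],[60,0,-10.5,10.5,-0.1,-1.2,3.8],[60,0,-10.5,10.5,-0.1,-1.2,3.8],[60,0,0,0,0,0,0],[60,0,0,0,0,0,0]]]' 50
python3 - <<'E'
from h import *
np.set_printoptions(precision=4,suppress=True)
C=cam('wrist'); p,R=pose(); F=frame(-11.7,14.9); K=np.array([.5329,.026,.1124])
print(p,bot.get_obs()['tcp_rot'],'K in tool',R.T@(K-p)*1000, proj(C,K),proj(C,K-F[:,2]*.012))
print([(x['position'],x['conf']) for x in finder.mark_of('wrist','switch_knob')], [x['extent'] for x in finder.outline_of('wrist','switch_knob')])
cv2.imwrite('pics/w5.png',cv2.resize(C['pixels'][130:280,180:380,::-1],None,fx=4,fy=4,interpolation=cv2.INTER_CUBIC))
E
```

```text
time: 11.2
ee_pos: [0.5147, 0.0302, 0.1848]
tcp_rot: [165.1, 0.1, 78.3]
wrist_force: [-0.2, 0.0, -0.1]
opening: 0.0514
grasp_force: 0.0
[0.5148 0.0301 0.1849] [165.0597   0.0957  78.2968] K in tool [-0.2452 -0.7341 74.8171] [[281.3508 221.4307]] [[281.3716 227.3565]]
[([278.4, 222.3], 0.76)] [[281.2, 218.8, 25.9, 30.5]]
```

View pics/w5.png

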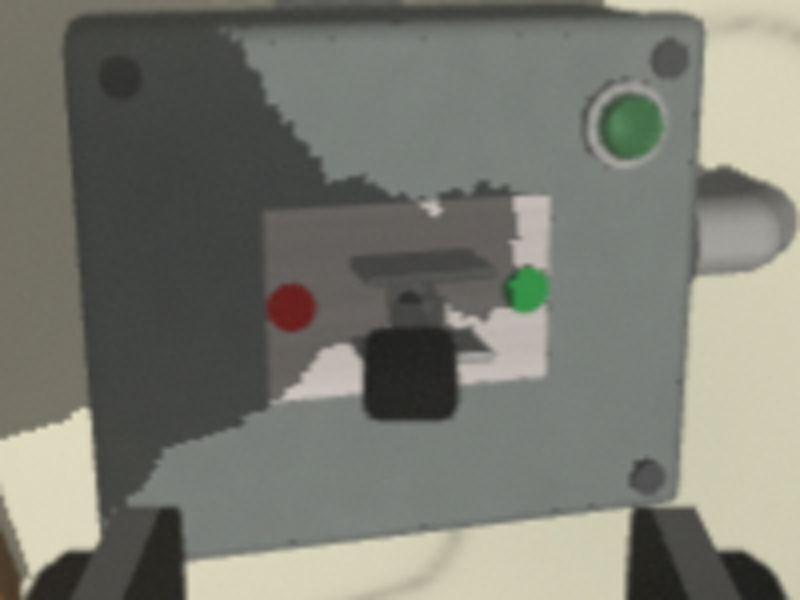

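```bash
python3 -m inch '[[[60,0,0,35,0,0,0],[60,0,0,35,0,0,0],[60,0,0,20,0,0,0],[30,0,0,0,0,0,0],[0,0,0,0,0,0,0],[0,0,0,0,0,0,0],[0,0,0,0,0,0,0]]]' 60
python3 -m inch '[[[0,0,0,-3,0,0,0],[0,0,0,-3,0,0,0],[0,0,0,-2,0,0,0],[0,0,0,-1,0,0,0]]]'
```

```text
time: 12.22
ee_pos: [0.5377, 0.0252, 0.0986]
tcp_rot: [165.0, 0.1, 78.2]
wrist_force: [2.0, -2.0, 3.7]
opening: 0.0149
grasp_force: 59.3
time: 12.72
ee_pos: [0.5355, 0.0256, 0.1064]
tcp_rot: [165.0, 0.1, 78.2]
wrist_force: [8.4, -2.0, -3.9]
opening: 0.0144
grasp_force: 58.5
```

```bash
python3 -m inch '[[[0,0,0,-1,0,0,0],[0,0,4.3,0.2,6,0,0],[0,0,4.3,0.2,6,0,0],[0,0,4.3,0.2,6,0,0]]]'
python3 -m inch '[[[0,0,4.3,0.2,6,0,0],[0,0,4.3,0.2,6,0,0],[0,0,0,0,0,0,0]]]'
```

```text
time: 13.22
ee_pos: [0.5479, 0.0231, 0.1086]
tcp_rot: [-176.8, 0.1, 78.2]
wrist_force: [6.8, -0.9, -5.5]
opening: 0.0146
grasp_force: 59.2
time: 13.6
ee_pos: [0.5559, 0.0214, 0.1036]
tcp_rot: [-164.6, 0.1, 78.2]
wrist_force: [4.3, 0.5, -7.4]
opening: 0.0143
grasp_force: 59.6
```

```bash
python3 -m inch '[[[0,0,0,3,0,0,0],[0,0,0,3,0,0,0],[0,0,0,3,0,0,0],[0,0,0,0,0,0,0]]]'
python3 -m inch '[[[30,0,0,0,0,0,0],[60,0,0,0,0,0,0],[60,0,0,0,0,0,0],[60,0,0,-30,0,0,0],[60,0,0,-50,0,0,0],[60,0,0,-30,0,0,0],[60,0,0,0,0,0,0],[60,0,0,0,0,0,0]]]'
python3 - <<'E'
from h import *
np.set_printoptions(precision=4,suppress=True)
C=cam('wrist'); p,R=pose(); P=np.array([.545,.0235,.066])
for l in (.048,.060):
  for tl in (14.9,-14.9): F=frame(-11.7,tl); print(l,tl,proj(C,[P-F[:,2]*l,P-F[:,2]*(l+.012)]).tolist())
print([(x['position'],x['conf']) for x in finder.mark_of('wrist','switch_knob')],bot.get_obs()['wrist_force'])
cv2.imwrite('pics/w6.png',C['pixels'][:,:,::-1])
E
```

```text
time: 14.1
ee_pos: [0.5541, 0.0218, 0.0994]
tcp_rot: [-165.3, 0.1, 78.2]
wrist_force: [8.6, -0.7, -7.1]
opening: 0.0149
grasp_force: 59.9
time: 15.1
ee_pos: [0.5808, 0.0163, 0.2036]
tcp_rot: [-164.8, 0.1, 78.2]
wrist_force: [-0.0, -0.1, -0.1]
opening: 0.0515
grasp_force: 0.0
0.048 14.9 [[251.74718166078733, 210.45271423716403], [242.37061535608672, 214.60124623372343]]
0.048 -14.9 [[283.0144036302975, 212.91703968251295], [283.02839452614415, 217.97071546637824]]
0.06 14.9 [[242.37061535608672, 214.60124623372343], [232.21445743885175, 219.09636721141504]]
0.06 -14.9 [[283.02839452614415, 217.97071546637824], [283.0437417639522, 223.53900647703]]
[([278.8, 212.5], 0.6)] [-0.5184 -0.6641 -1.0389]
```

View pics/w6.png

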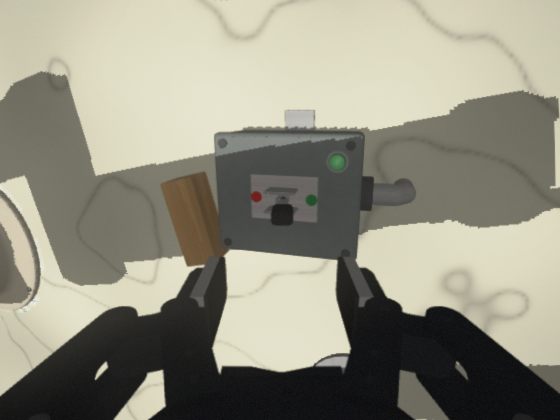

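```bash
python3 - <<'E'
from h import *
np.set_printoptions(precision=1,suppress=True)
P=np.array([.545,.0235,.066]); F=frame(-11.7,-14.9)
for n in ('wrist','side'):
    C=cam(n)
    for l in (.048,.060):
        Q=proj(C,[P+F@[a,b,-l+c] for a in(-.0055,.0055) for b in (-.008,.008) for c in (-.012,.012)]); print(n,l,Q.min(0),Q.max(0))
    o=finder.outline_of(n,'switch_knob')
    if o: ys,xs=np.nonzero(o[0]['pixels']); print(o[0]['conf'],o[0]['extent'],xs.min(),ys.min(),xs.max(),ys.max())
    u,v,s=((282,215,35) if n=='wrist' else (276,215,35))
    I=C['pixels'][v-s:v+s,u-s:u+s,::-1]; cv2.imwrite(f'pics/{n}7.png',cv2.resize(I,(400,400),interpolation=cv2.INTER_CUBIC))
a=np.hstack([cv2.imread('pics/wrist7.png'),cv2.imread('pics/side7.png')]); cv2.imwrite('pics/c7.png',a)
E
```

```text
wrist 0.048 [272.1 201.5] [294.8 225.4]
wrist 0.06 [271.5 205.9] [295.4 231.3]
0.67 [282.2, 210.4, 27.0, 29.1] 272 196 294 225
side 0.048 [273.6 203.2] [281.2 211.7]
side 0.06 [274.4 200.1] [282.  208.6]
0.38 [277.8, 209.9, 6.2, 9.7] 275 205 279 213
```

View pics/c7.png

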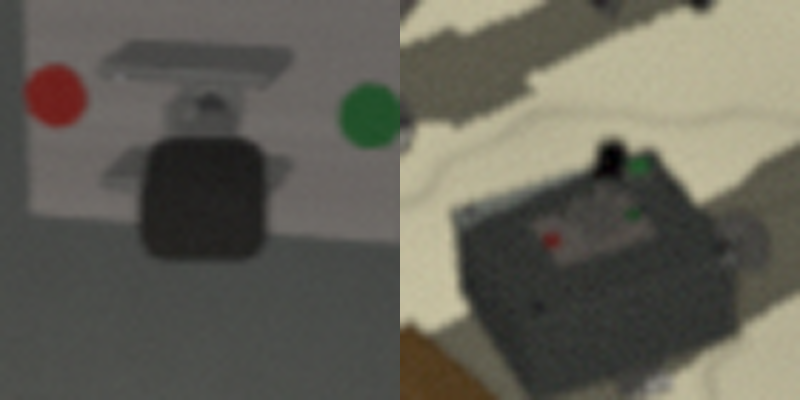

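```bash
python3 -c "
from workcell import bot
print(bot.job_done())"
```

```text
the job is handed in; nothing more can be done
None
```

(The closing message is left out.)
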